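Slide a slotted spacer out of its rack lane and lay it in the tray

TASK

The slotted flat spacer is wanted for the next job. It lies too snug in its rack lane to be gripped there: slide it along the lane until about a third of it stands out over the rack's front edge (the one its slot points to), then take it by the part that stands out, lift it clear and lay it flat in the grey tray without dropping it. Leave the spacer with the two holes where it lies.

Things in the scene. Friction and masses are not known exactly. Their poses are not given: they have to be found in the camera images.
- spacer_rack: fixed dark steel rack, plate 180 (x) x 119 (y) mm on two bars, top (lane floor) 50 mm above the bench. Rails along x, 5 wide, 8 high, form two lanes 52 wide, centred at y = +28.5 and -28.5, open at both ends. Origin: centre of footprint, at bench height, z up. -x: to the front edge (x = -90), towards the robot and its left; air in front of it. Behind, on the left, a bench shelf overhangs 0.3 m up
- slotted_spacer: loose flat plain steel plate 120 x 44 x 5 mm, about 160 g, with an open slot 16 mm wide and 50 mm long in its front end, so that it looks like a two-pronged fork; its rear end is straight. It lies flat in one of the two lanes, either one, wholly on the rack. Origin: centre of its underside; x along its length, -x towards the slotted front end (the prongs' ends at x = -60 mm, the rear end at x = +60 mm), y across, z up
- two_hole_spacer: loose flat plain steel plate 120 x 44 x 5 mm with two round 14 mm holes and no slot, lying in the other lane; stays there. Origin and axes as for the slotted spacer
- tray: fixed shallow grey plastic tray on the bench to the right of the rack, 180 (x) x 120 (y) x 14 mm outside, walls and floor 4 mm thick. Origin: centre of its underside; x along its length, z up

How it is judged (in metres and radians):
On the way, in this order (a step that is already met when the one before it is completed fails the run):
1. the slotted spacer, still lying flat in its lane, stands out at least 25 mm beyond the rack's front edge (x of slotted_spacer in the frame of spacer_rack below -0.055 m and z of slotted_spacer in the frame of spacer_rack between 0.046 and 0.055 m and angle between slotted_spacer's own z axis and vertical below 0.1 rad), for 0.2 s.
2. the slotted spacer is held by the fingers and lifted at least 25 mm above the lane floor (height (world z) of slotted_spacer above 0.075 m and contact force between the fingers and slotted_spacer above 1 N), for 0.2 s.
At the end, for the whole second after the job is handed in: The slotted spacer lies at rest flat on the tray's floor (within 3 degrees, its centre within 45 mm of the tray's along both of the tray's axes), and the two-hole spacer lies within 20 mm of where it was (x of slotted_spacer in the frame of tray between -0.045 and 0.045 m and y of slotted_spacer in the frame of tray between -0.045 and 0.045 m and z of slotted_spacer in the frame of tray below 0.007 m and angle between slotted_spacer's own z axis and vertical below 0.05 rad and linear speed of slotted_spacer below 0.02 m/s and distance of two_hole_spacer from where it was at the start of the episode below 0.02 m); the robot touches nothing.
It fails at once if the slotted spacer falls or is laid on the bench beside the tray (height (world z) of slotted_spacer below 0.03 m and horizontal distance between slotted_spacer and tray above 0.12 m).
It fails at once if the slotted spacer is dropped into the tray from more than about 25 mm (it comes down faster than 0.65 m/s) (height (world z) of slotted_spacer below 0.03 m and linear speed of slotted_spacer above 0.65 m/s).
It fails at once if the two-hole spacer is moved more than 20 mm (distance of two_hole_spacer from where it was at the start of the episode above 0.02 m).
It also fails if it takes over 51 s, if anything falls off the work surface, if the arm or the gripper's body presses on something with over 40 N, if the wrist force passes 120 N, or if a joint passes its speed limit or range.

ROBOT

A 7-joint arm with a two-finger parallel gripper is mounted at the origin on a cart in front of the work surface, level with it; the furniture and walls round the work are solid. World frame = base frame: x ahead of the robot, y to its left, z up, the work surface at z = 0. Lengths are in mm, angles in rad, forces in N, time in s.
With the tool pointing down it reaches from about 400 to 875 mm from the base axis. Payload 4.4 kg.
Tool frame: the origin (TCP) lies at the very end of the fingers, on their centre line; the grasp point (between the pads) lies 19 mm behind it; x points along the fingers, z is the direction in which the jaws open and shut, and the axes are right-handed (so a half turn about x gives the same grasp; the last joint's range is limited). The gripper opens to 85 mm and grips with 20 to 120 N. Pads are 22 mm wide; open, the fingers measure 114 mm over their backs; the gripper's body (76 mm by 85 mm) begins 54 mm behind the grasp point. The pads swing forward as they close: fully open they stand 13 mm farther back than shut.
Start: joints at [-1.31, 0.628, 0.038, 1.517, -0.027, 0.996, -0.02], TCP at [208.635, 615.621, 202.613] pointing down, gripper open.
Joint ranges: [-3.06, 3.06], [-0.37, 2.12], [-1.25, 1.32], [0.18, 2.47], [-1.1, 4.24], [0.23, 1.98], [-2.94, 2.94]. Speed limits (rad/s): [2.57, 2.57, 3.14, 3.14, 3.14, 3.14, 3.14].

INTERFACE

Orientations are given as [roll, pitch, yaw] about the fixed x, y, z axes, in that order (R = Rz(yaw) Ry(pitch) Rx(roll)).
In Python, from cell import ctrl gives the robot as it stands.
- The arm moves only by the shell command python3 -m inch 'ROWS'. ROWS is JSON, a list of rows, each a list of 5 numbers: the shift along the tool's x, y, z in cm, then the turn about the tool's x in degrees, then the finger opening in cm, from 0 to 8.54. A call has 1 to 20 rows; each row shifts and turns the pose as measured when the row begins, along the tool's axes as they then stand; what a row does not reach is not made up. A row lasts 1/8 s, in which the tool goes at most 62.5 mm and 10.7 degrees, less where a joint would pass 70% of its speed; a pose out of reach is approached as far as the arm can. A call with a gripper value outside its range is refused whole. The fingers move at their own pace and stop on an object; the grip force is fixed at half the most. Time passes only in rows, so rows that do not move let the fingers close. It gives the time, the measured TCP pose, the force and the opening at its end, in the units of the state.
- ctrl.read_state(): the state, without advancing time (a new reading comes with each control period).
- ctrl.get_image(name): name is "side" or "top" or "wrist"; returns a dict with "frame" (400x640x3 uint8, red, green, blue), "z_map" (400x640 float32, mm along the optical axis (not along the pixel's ray), 0 where there is no reading), "K" (3x3 intrinsics, pixels), "eye" and "orientation" of the camera in the world; the wrist camera has in their place "mount" (4x4, takes a point from camera to tool coordinates, whose origin is the TCP and whose axes are the tool frame's). Camera axes: x right, y down, z forward; pixel columns grow to the right and rows downward; lengths in mm; the calibration is good to about 2 mm. A picture is of the moment at which its call begins: read the wrist's pose just before it.
- ctrl.finish_job(): hands the job in, once; it reports no verdict.
Trained networks look in the newest picture that a camera, given by its name, has taken for a name from the list of things; names that differ only in an ending like _2 or _b are one class to them, and where a whole thing is asked for, a point or a joint stands for the part that bears it (a point fixed in the world has none). Each returns a list of dicts, best first, with "confidence" (0 to 1); they miss things now and then, are a little off and sometimes report something else, mostly with a low value. They report only what shows in the picture. A call takes as long as a camera call.
- ctrl.look_for(camera, label): "box" ([centre column, centre row, width, height] as shares, 0 to 1, of the picture: columns of its width, rows of its height, round what is visible of it).
- ctrl.pinpoint(camera, label): "xy" ([column, row] as shares, 0 to 1, of the picture: columns of its width, rows of its height: a listed point, or the origin of a listed thing).
The state is a dict: "clock": time; "qpos": joint angles; "qd": joint speeds; "tau": joint torques, N m; "eef_pos": TCP position; "tool_rot": TCP orientation; "force": force on the tool from outside, world axes, zero at the start; "torque": the same for the moment, N m; "width": finger opening in mm.
Only numpy, scipy, OpenCV 4.12 (cv2) and the standard library are available. Lean on these libraries where they do the work, as an engineer would, in place of code of your own. Each camera call takes 0.05 s, during which the arm holds its last target. There are 200 camera calls.

## Working session

There is one attempt and no reset: what is moved stays moved. The work goes in short steps, Python scripts to look and compute and a shell command to move; the robot and the scene stay as the last step left them, time stands still between calls to the robot, and variables do not carry over. Pictures are saved under pics/ and viewed, about 8 in all and at most 12, crops included, and the job is handed in when it is done.

```bash
mkdir -p pics; ls; cat > h.py <<'E'
import numpy as np, cv2
from cell import ctrl
from scipy.spatial.transform import Rotation as R
def cam(n):
    s=ctrl.read_state(); im=ctrl.get_image(n)
    if n=="wrist":
        T=np.eye(4);T[:3,:3]=rot(s["tool_rot"]);T[:3,3]=s["eef_pos"];T=T@np.array(im["mount"])
    else:
        T=np.eye(4);o=np.array(im["orientation"]);T[:3,:3]=o if o.shape==(3,3) else rot(o);T[:3,3]=im["eye"]
    im["T"]=T; return im
def rot(r):
    r=np.array(r); return r if r.shape==(3,3) else R.from_euler("xyz",r).as_matrix()
def cloud(im):
    z=im["z_map"];K=np.array(im["K"]);v,u=np.mgrid[:400,:640]
    P=np.stack([(u-K[0,2])/K[0,0]*z,(v-K[1,2])/K[1,1]*z,z],-1)
    return P@im["T"][:3,:3].T+im["T"][:3,3]
def ray(im,u,v,zp):
    K=np.array(im["K"]);d=im["T"][:3,:3]@np.array([(u-K[0,2])/K[0,0],(v-K[1,2])/K[1,1],1]);e=im["T"][:3,3]
    return e+d*(zp-e[2])/d[2]
def save(im,n): cv2.imwrite("pics/"+n,im["frame"][:,:,::-1])
E
python3 - <<'E'
from h import *
s=ctrl.read_state();print(s)
for c in("top","side"):
    im=cam(c);save(im,c+"1.png");print(c,im["K"],im["eye"],im["orientation"])
    P=cloud(im)
    for l,h in(("spacer_rack",0),("slotted_spacer",50),("two_hole_spacer",50),("tray",0)):
        for d in ctrl.pinpoint(c,l)[:2]:
            u,v=d["xy"][0]*640,d["xy"][1]*400
            print(l,round(d["confidence"],2),u,v,ray(im,u,v,h).round(1),P[min(int(v),399),min(int(u),639)].round(1))
E
```

```text
pics
{'clock': 0.0, 'qpos': array([-1.30983301,  0.62931439,  0.03842882,  1.51837865, -0.02699333,
        0.99632049, -0.02005978]), 'qd': array([-3.33895739e-04,  9.89334992e-04,  1.16060700e-03,  2.39105061e-03,
        4.89502770e-04, -4.96949198e-05,  1.17582899e-03]), 'tau': array([-1.07521406e-03, -5.63411915e+01,  1.22673512e+00, -1.93443561e+01,
        1.13329102e-02,  1.05344082e-02,  1.18767183e-07]), 'eef_pos': array([208.38288544, 614.96295693, 201.70608186]), 'tool_rot': array([-3.1301045 ,  1.56889305, -1.88611726]), 'force': array([-0.24942102,  0.41595147, -0.77564908]), 'torque': array([ 0.00980293, -0.00790708, -0.0432444 ]), 'width': 85.08627968501096}
top [[476.06521522   0.         322.21283976]
 [  0.         476.06521522 197.6805615 ]
 [  0.           0.           1.        ]] [ 440.43231429 -174.76387552  896.03949354] [-2.98405645  0.0107083  -1.54737992]
spacer_rack 0.97 283.008 215.48 [546.7 -88.3   0. ] [541.7 -93.1  50. ]
slotted_spacer 0.57 280.32 233.68 [508.1 -89.5  50. ] [509.  -89.3  53.4]
two_hole_spacer 0.69 269.50399999999996 204.68 [559.8 -68.1  50. ] [560.4 -67.7  53.9]
tray 0.76 404.288 204.48 [ 572.8 -317.9    0. ] [ 573.7 -317.3    0.6]
side [[449.03595546   0.         317.8349386 ]
 [  0.         449.03595546 210.07300821]
 [  0.           0.           1.        ]] [411.44696764 554.48825889 486.03695077] [-2.09284290e+00  1.91483875e-03 -2.92427335e+00]
spacer_rack 0.83 321.472 263.6 [546.5 -83.2   0. ] [532.5 -13.2  54.4]
spacer_rack 0.64 343.296 238.79999999999998 [ 521.7 -171.     0. ] [510.  -90.4  55.6]
slotted_spacer 0.62 344.384 236.92000000000002 [ 509.5 -102.7   50. ] [509.3 -97.   55.6]
two_hole_spacer 0.85 307.776 243.67999999999998 [567.6 -68.4  50. ] [567.1 -61.   56.4]
tray 0.98 327.168 201.52 [ 582.3 -312.4    0. ] [ 581.8 -307.4    4.1]
```

```bash
python3 - <<'E'
import cv2
a=cv2.imread("pics/top1.png")[130:290,200:480];cv2.imwrite("pics/top1c.png",cv2.resize(a,None,fx=2.8,fy=2.8,interpolation=cv2.INTER_CUBIC))
E
```

```text
(no output)
```

View pics/top1c.png

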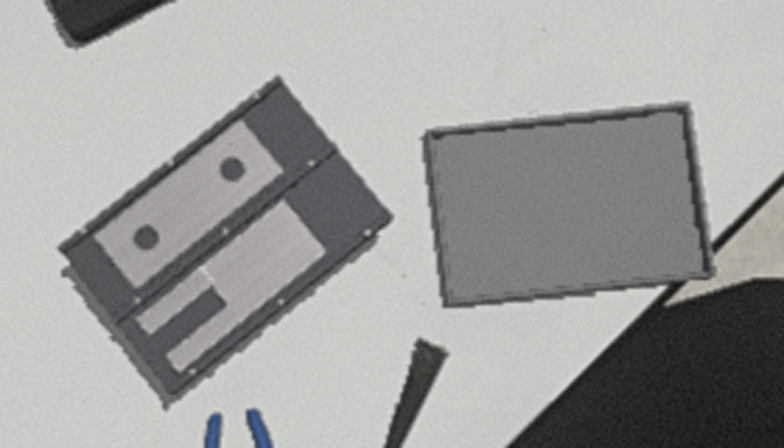

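View pics/side1.png

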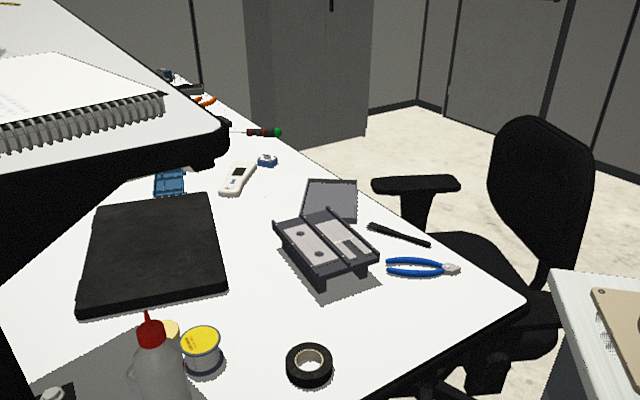

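The slotted spacer is in the lane nearer the robot. In the top crop its slot opens to the lower-left at about (165,340), and its rear edge runs from (285,200) to (325,250). The two-hole spacer is in the other lane and the tray is on the right, centred at about (570,205). The side view shows the shelf at upper left.

```bash
python3 - <<'E'
from h import *
im=cam("top");P=cloud(im);s=cam("side");Q=cloud(s)
f=lambda x,y,z:ray(im,x/2.8+200,y/2.8+130,z)[:2].round(1)
print("rack",[f(*p,56) for p in((60,248),(278,78),(392,218),(168,403))])
print("tray",[f(*p,14) for p in((425,130),(687,103),(713,273),(447,305))])
g=cv2.cvtColor(im["frame"],cv2.COLOR_RGB2GRAY)
m=((g>120)&(P[...,2]>46)&(P[...,2]<66)&(np.hypot(P[...,0]-540,P[...,1]+90)<140)).astype(np.uint8)
n,L,st,c=cv2.connectedComponentsWithStats(m,connectivity=4)
for i in range(1,n):
    if st[i,4]>150:
        v,u=np.where(L==i)
        W=np.array([ray(im,a,b,55)[:2] for a,b in zip(u,v)],np.float32)
        print(st[i],cv2.minAreaRect(W),cv2.boxPoints(cv2.minAreaRect(W)).round(0).tolist())
A=np.concatenate([P[im["z_map"]>0],Q[s["z_map"]>0]])
H=np.full((14,20),-1)
for x,y,z in A:
    i,j=int(x//70),int((y+600)//70)
    if 0<=i<14 and 0<=j<20 and z<900:H[i,j]=max(H[i,j],z)
print("cols y from",[ -600+70*j for j in range(20)])
for i in range(14):print(70*i,H[i].tolist())
E
```

```text
rack [array([532.1,  15.7]), array([ 645.8, -119.4]), array([ 556. , -194.7]), array([436.6, -57.3])]
tray [array([ 622.1, -216.9]), array([ 644.5, -393.4]), array([ 529.7, -408.6]), array([ 504.6, -233. ])]
[ 234  173   67   60 1513] ((563.3076782226562, -64.06946563720703), (44.565948486328125, 120.17972564697266), 40.52048873901367) [[507.0, -33.0], [585.0, -124.0], [619.0, -95.0], [541.0, -4.0]]
[ 249  201   67   62 1422] ((512.0758666992188, -93.04557037353516), (44.61589050292969, 120.20758056640625), 40.47459030151367) [[456.0, -62.0], [534.0, -153.0], [568.0, -124.0], [490.0, -33.0]]
cols y from [-600, -530, -460, -390, -320, -250, -180, -110, -40, 30, 100, 170, 240, 310, 380, 450, 520, 590, 660, 730]
0 [-1, 134, 134, 125, 57, -1, 2, 14, 23, -1, -1, -1, -1, -1, -1, -1, -1, -1, -1, -1]
70 [133, 134, 130, 106, -1, -1, 2, 14, 14, 14, 8, -1, -1, -1, -1, -1, -1, -1, -1, -1]
140 [90, -1, -1, -1, -1, -1, 1, 2, 2, 2, 2, -1, -1, -1, -1, -1, -1, -1, -1, -1]
210 [-1, -1, -1, -1, -1, -1, 2, 4, 4, 0, -1, -1, -1, -1, -1, -1, -1, -1, -1, -1]
280 [-1, -1, -1, -1, -1, 3, 13, 13, 4, 3, -1, -1, -1, -1, -1, -1, -1, -1, -1, -1]
350 [-1, -1, -1, -1, 2, 13, 15, 15, 4, 4, 4, -1, -1, -1, -1, -1, -1, -1, -1, -1]
420 [-1, -1, -1, 3, 4, 14, 58, 60, 58, 4, 21, 20, -1, -1, -1, -1, -1, -1, -1, -1]
490 [-1, -1, 17, 17, 16, 59, 60, 60, 60, 4, 22, 22, 3, -1, -1, -1, -1, -1, -1, -1]
560 [-1, 3, 16, 8, 16, 59, 60, 61, 61, 3, 361, 380, 361, 3, -1, -1, -1, -1, -1, -1]
630 [3, 4, 15, 16, 15, 4, 59, 60, 27, 362, 381, 382, 381, 380, 2, -1, -1, -1, -1, -1]
700 [3, 26, 23, 3, 5, 3, 25, 28, 361, 362, 382, 382, 381, 244, -1, -1, -1, -1, -1, -1]
770 [4, 27, 20, 19, 22, 27, 27, 361, 361, 381, 381, 380, 150, 151, -1, -1, -1, -1, -1, -1]
840 [3, 3, 19, 17, 26, 28, 361, 361, 361, 381, 381, 3, 2, -1, -1, -1, -1, -1, -1, -1]
910 [3, 3, 81, 19, 24, 360, 361, 361, 371, 376, 3, 2, -1, -1, -1, -1, -1, -1, -1, -1]
```

```bash
python3 - <<'E'
from h import *
im=cam("top");P=cloud(im);s=cam("side");Q=cloud(s)
for n,A in(("top",P[im["z_map"]>0]),("side",Q[s["z_map"]>0])):
    for lo,hi in((70,280),(280,420),(420,800)):
        B=A[(A[:,2]>lo)&(A[:,2]<hi)&(A[:,0]>0)&(A[:,0]<1000)&(A[:,1]>-300)]
        o=[]
        for y in range(-300,560,40):
            C=B[(B[:,1]>=y)&(B[:,1]<y+40)]
            if len(C)>3:o.append((y,int(np.percentile(C[:,0],1)),int(C[:,0].max())))
        print(n,lo,o)
K=np.array(s["K"]);
for u,v in((10,300),(10,390),(40,350),(120,170),(228,135),(225,150),(150,340),(30,130)):print(u,v,Q[v,u].round())
E
```

```text
top 70 [(180, 651, 684), (220, 642, 694), (260, 655, 662)]
top 280 [(-20, 756, 795), (20, 717, 770), (60, 678, 767), (100, 639, 766), (140, 600, 754), (180, 567, 753), (220, 562, 752)]
top 420 []
side 70 [(220, 642, 703), (260, 650, 812), (300, 739, 799)]
side 280 [(-220, 969, 999), (-180, 926, 999), (-140, 888, 999), (-100, 850, 999), (-60, 812, 999), (-20, 771, 999), (20, 729, 974), (60, 689, 869), (100, 649, 879), (140, 611, 854), (180, 566, 815), (220, 562, 777), (260, 586, 742), (300, 625, 743), (340, 663, 674)]
side 420 []
10 300 [1018.  119.   -0.]
10 390 [776. 330. 108.]
40 350 [893. 199.  -1.]
120 170 [618. 293. 348.]
228 135 [564. 217. 351.]
225 150 [563. 229. 342.]
150 340 [661. 256. 128.]
30 130 [686. 292. 373.]
```

```bash
cat >> h.py <<'E'
def go(*pts,yawdir=None):
    s=ctrl.read_state();M=rot(s["tool_rot"]);p=np.array(s["eef_pos"])
    print("t",round(s["clock"],2),"pos",p.round(1),"F",np.round(s["force"],1),"w",round(s["width"],1),"j7",round(s["qpos"][6],2))
    if yawdir is not None:
        d=np.array([*yawdir,0])@M; a=np.degrees(np.arctan2(-d[1],d[2])); print("turn deg",round((a+90)%180-90,1))
    for q in pts:
        d=M.T@(np.array(q)-p)/10; print(q,"tool cm",d.round(2)); p=np.array(q)
E
python3 - <<'E'
from h import *
s=ctrl.read_state();print(rot(s["tool_rot"]).round(3))
go((340,250,200),(400,0,200),(574,-166,150),yawdir=(.76,.65))
E
```

```text
[[-0.    -0.947  0.321]
 [ 0.     0.321  0.947]
 [-1.     0.     0.   ]]
t 0.7 pos [208.6 615.6 202.6] F [-0.5 -0.6 -0.3] w 85.4 j7 -0.02
turn deg 30.7
(340, 250, 200) tool cm [  0.26 -24.18 -30.41]
(400, 0, 200) tool cm [ -0.   -13.71 -21.75]
(574, -166, 150) tool cm [  5.   -21.81 -10.14]
```

```bash
python3 -m inch '[[0,-3,-3.8,0,0],[0,-3,-3.8,0,0],[0,-3,-3.8,0,0],[0,-3,-3.8,0,0],[0,-3,-3.8,0,0],[0,-3,-3.8,0,0],[0,-3,-3.8,0,0],[0,-3,-3.8,0,0],[0,-2.4,-3.8,0,0],[0,-2.4,-3.8,0,0],[0,-2.4,-3.8,0,0],[0,-2.4,-3.8,0,0],[0,-2.4,-3.8,0,0]]'; python3 -c "
from h import *
go((400,0,200),(574,-166,150),yawdir=(.76,.65))"
```

```text
clock: 2.33
eef_pos: [399.4, 20.2, 202.7]
tool_rot: [-0.513, 1.558, 0.739]
force: [0.5, 0.4, 0.2]
width: -0.1
t 2.33 pos [399.4  20.2 202.7] F [0.5 0.4 0.2] w -0.1 j7 1.22
turn deg 31.1
(400, 0, 200) tool cm [ 0.25 -0.69 -1.9 ]
(574, -166, 150) tool cm [  5.02 -21.7  -10.35]
```

```bash
python3 -m inch '[[0,-4.5,-2.5,0,0],[0,-4.5,-2.5,0,0],[0,-4.5,-2.5,0,0],[0,-4.5,-2.5,0,0],[0,-4.5,-2.5,0,0],[1,0,0,10.4,0],[2,0,0,10.4,0],[2,0,0,10.4,0],[0,0,0,0,0]]'; python3 - <<'E'
from h import *
im=cam("wrist");save(im,"w1.png");P=cloud(im)
g=cv2.cvtColor(im["frame"],cv2.COLOR_RGB2GRAY)
for l in("slotted_spacer","two_hole_spacer"):
    for d in ctrl.pinpoint("wrist",l)[:2]:
        print(l,d["confidence"],ray(im,d["xy"][0]*640,d["xy"][1]*400,50).round(1))
c=np.array([512,-93]);e=np.array([.65,-.76])
go((*(c+75*e),100),(*(c+85*e),100),yawdir=(.76,.65))
E
```

```text
clock: 3.45
eef_pos: [581.4, -181.5, 153.0]
tool_rot: [-0.286, 1.553, 0.404]
force: [0.0, 0.2, 0.0]
width: -0.3
slotted_spacer 0.59 [513.2 -92.1  50. ]
two_hole_spacer 0.63 [563.3 -61.4  50. ]
t 3.6 pos [ 583.  -182.1  155.3] F [-0.1  0.2  0.2] w 0.1 j7 1.19
turn deg -1.0
(np.float64(560.75), np.float64(-150.0), 100) tool cm [5.5  3.94 0.23]
(np.float64(567.25), np.float64(-157.6), 100) tool cm [ 0.01 -1.    0.02]
```

View pics/w1.png

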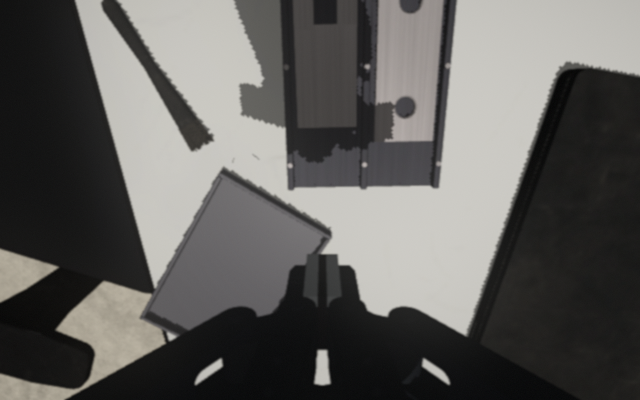

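The wrist view confirms it: the slotted spacer's rear end is at row 128 and columns 297–357, the rack's rear edge is at row 187, and the lane is parallel to the tool's y.

```bash
python3 -m inch '[[0,3.1,0.2,-1,0],[4.5,0,0,0,0],[4.5,0,0,0,0],[0,0,0,0,0]]'; python3 -c "
from h import *
c=np.array([512.5,-92.5]);e=np.array([.65,-.76])
go((*(c+83*e),60),(*(c+83*e),52),yawdir=(.76,.65))"
```

```text
clock: 4.1
eef_pos: [571.6, -156.6, 69.2]
tool_rot: [-0.563, 1.538, 0.155]
force: [0.2, -0.9, 1.7]
width: -0.0
t 4.1 pos [ 571.6 -156.6   69.2] F [ 0.2 -0.9  1.7] w -0.0 j7 1.23
turn deg 0.6
(np.float64(566.45), np.float64(-155.57999999999998), 60) tool cm [ 0.91  0.43 -0.35]
(np.float64(566.45), np.float64(-155.57999999999998), 52) tool cm [ 0.8   0.01 -0.02]
```

```bash
python3 -m inch '[[0.9,0.2,-0.3,0,0],[0.3,0,0,0,0],[0,0,0,0,0]]';python3 -m inch '[[0.3,0,0,0,0],[0,0,0,0,0]]'
```

```text
clock: 4.47
eef_pos: [571.6, -158.7, 61.3]
tool_rot: [-0.641, 1.53, 0.077]
force: [-1.1, -0.2, 0.4]
width: 0.2
clock: 4.72
eef_pos: [572.6, -158.9, 59.4]
tool_rot: [-0.658, 1.528, 0.06]
force: [-0.4, -0.2, 0.6]
width: -0.1
```

```bash
python3 -m inch '[[0.5,0,0,0,0],[0.2,0,0,0,0]]'; python3 -c "
from h import *
print(rot(ctrl.read_state()['tool_rot']).round(3))
c=np.array([512.5,-92.5]);e=np.array([.65,-.76])
go((*(c+83*e),52),yawdir=(.76,.65))"
```

```text
clock: 4.97
eef_pos: [573.2, -158.9, 52.3]
tool_rot: [-0.661, 1.527, 0.057]
force: [0.2, -0.9, 0.7]
width: -0.1
[[ 0.043 -0.658  0.752]
 [ 0.002  0.753  0.658]
 [-0.999 -0.027  0.034]]
t 4.97 pos [ 573.2 -158.9   52.3] F [ 0.2 -0.9  0.7] w -0.1 j7 1.24
turn deg 0.6
(np.float64(566.45), np.float64(-155.57999999999998), 52) tool cm [-0.    0.69 -0.29]
```

```bash
python3 -m inch '[[0,0.7,-0.3,0,0],[-0.02,0.7,0,0,0],[-0.02,0.7,0,0,0],[-0.02,0.7,0,0,0],[-0.02,0.7,0,0,0],[-0.02,0.7,0,0,0]]'; python3 -c "
from h import *
c=np.array([512.5,-92.5]);e=np.array([.65,-.76])
im=cam('top');save(im,'t2.png');P=cloud(im)
g=cv2.cvtColor(im['frame'],cv2.COLOR_RGB2GRAY)
cv2.imwrite('pics/t2c.png',cv2.resize(im['frame'][130:290,200:480,::-1],None,fx=2.8,fy=2.8))
go((*(c+18*e),52),yawdir=(.76,.65))
for d in ctrl.pinpoint('top','slotted_spacer')[:2]: print(d['confidence'],ray(im,d['xy'][0]*640,d['xy'][1]*400,50).round(1))"
```

```text
clock: 5.72
eef_pos: [540.8, -126.9, 51.8]
tool_rot: [-0.65, 1.528, 0.069]
force: [-0.3, 0.1, -0.3]
width: 0.4
t 5.78 pos [ 539.9 -125.8   51.7] F [-1.2  1.3  0.4] w 0.1 j7 1.22
turn deg 0.7
(np.float64(524.2), np.float64(-106.18), 52) tool cm [-0.09  2.5   0.12]
```

View pics/t2c.png

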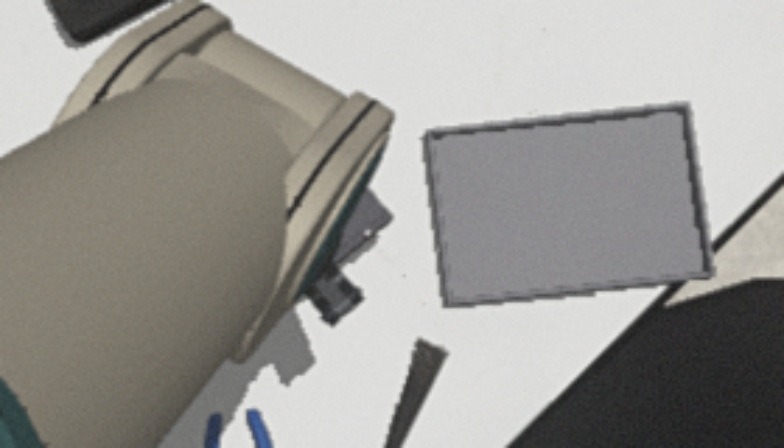

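The arm hides the rack in the top view, so I'll use the wrist and side cameras.

```bash
python3 - <<'E'
from h import *
a=cam("wrist")["frame"];b=cam("side")["frame"]
for n in("wrist","side"):
    im=cam(n)
    for d in ctrl.pinpoint(n,'slotted_spacer')[:2]: print(n,d['confidence'],ray(im,d['xy'][0]*640,d['xy'][1]*400,50).round(1))
b=cv2.resize(b[170:330,220:420],None,fx=2,fy=2,interpolation=cv2.INTER_CUBIC)
o=np.zeros((400,800,3),np.uint8);o[:,:400]=a[:,150:550];o[:320,400:]=b
cv2.imwrite("pics/c3.png",o[:,:,::-1])
E
```

```text
wrist 0.85 [512.9 -91.4  50. ]
side 0.78 [506.3 -98.5  50. ]
```

View pics/c3.png

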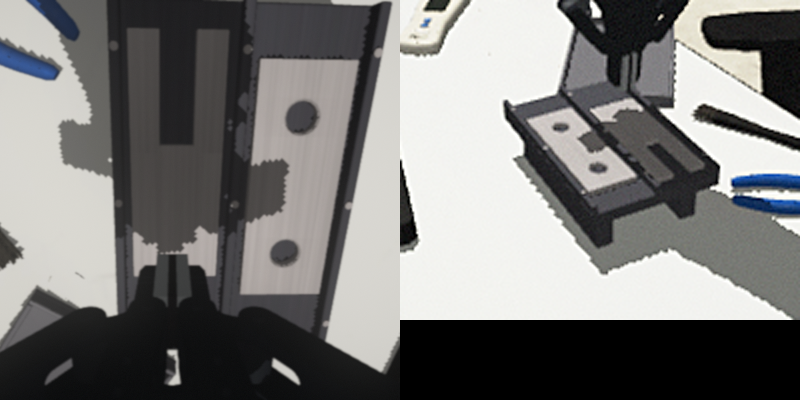

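The spacer hasn't moved: its rear edge (row 275 left) lies behind the fingertips, which passed just over it. I'll go back, touch the lane floor and push lower.

```bash
python3 -m inch '[[-0.5,0,0,0,0],[0,-2,0,0,0],[0,-2,0,0,0],[0.6,0,0,0,0],[0,0,0,0,0]]';python3 -m inch '[[0.2,0,0,0,0],[0,0,0,0,0]]';python3 -m inch '[[0.15,0,0,0,0]]'
```

```text
clock: 6.75
eef_pos: [567.6, -158.0, 52.3]
tool_rot: [-0.64, 1.529, 0.079]
force: [-0.5, -0.1, 0.4]
width: 0.1
clock: 7.0
eef_pos: [566.6, -156.6, 50.0]
tool_rot: [-0.611, 1.53, 0.109]
force: [-0.3, 0.5, -0.6]
width: -0.0
clock: 7.12
eef_pos: [566.7, -156.2, 48.5]
tool_rot: [-0.607, 1.53, 0.113]
force: [0.7, 0.1, -0.3]
width: 0.2
```

```bash
for i in 1 2 3 4; do python3 -m inch '[[0.12,0,0,0,0]]' | grep -E "eef|force"; done
```

```text
eef_pos: [566.6, -156.0, 47.3]
force: [-0.6, 0.6, 1.1]
eef_pos: [566.7, -156.0, 46.0]
force: [-0.5, 0.8, -0.7]
eef_pos: [566.7, -156.0, 44.7]
force: [0.5, 0.2, 0.2]
eef_pos: [566.8, -156.0, 43.4]
force: [0.3, -0.6, -0.0]
```

```bash
python3 - <<'E'
from h import *
im=cam("wrist");P=cloud(im);z=im["z_map"]
a=im["frame"];b=cam("side")["frame"]
b=cv2.resize(b[170:330,220:420],None,fx=2,fy=2,interpolation=cv2.INTER_CUBIC)
o=np.zeros((400,800,3),np.uint8);o[:,:400]=a[:,150:550];o[:320,400:]=b
cv2.imwrite("pics/c4.png",o[:,:,::-1])
print(im["mount"].round(2))
M=rot(ctrl.read_state()["tool_rot"]);p=ctrl.read_state()["eef_pos"]
for v in range(150,301,10):print(v,z[v,323].round(),P[v,323].round(1),((P[v,323]-p)@M).round(1))
# TCP projected
K=im["K"];t=np.linalg.inv(im["mount"])@[0,0,0,1];print((K@t[:3]/t[2]).round(1),t.round(1))
E
```

```text
[[   0.     -0.3     0.95 -170.11]
 [   0.     -0.95   -0.3    77.64]
 [   1.      0.      0.      0.7 ]
 [   0.      0.      0.      1.  ]]
150 159.0 [ 532.2 -115.3   53.6] [-11.4  53.1   1.3]
160 159.0 [ 535.  -118.6   54.8] [-12.6  48.7   1.3]
170 162.0 [ 538.3 -122.2   53.4] [-11.   43.8   1.3]
180 162.0 [ 541.2 -125.6   54.8] [-12.3  39.4   1.3]
190 165.0 [ 544.6 -129.3   53.8] [-11.2  34.4   1.3]
200 166.0 [ 547.7 -132.9   54.4] [-11.7  29.6   1.3]
210 167.0 [ 551.  -136.7   54.2] [-11.4  24.6   1.3]
220 174.0 [ 555.7 -141.8   49.5] [-6.5 17.7  1.4]
230 176.0 [ 559.3 -145.8   49.5] [-6.4 12.4  1.4]
240 179.0 [ 563.4 -150.4   47.9] [-4.7  6.2  1.4]
250 182.0 [ 567.3 -154.7   47.5] [-4.1  0.4  1.4]
260 147.0 [ 558.7 -146.8   80.5] [-37.4  11.3   1.3]
270 138.0 [ 558.  -146.6   89.8] [-46.8  11.7   1.3]
280 130.0 [ 557.8 -146.7   97.3] [-54.3  11.6   1.2]
290 125.0 [ 558.1 -147.3  103. ] [-59.9  10.8   1.2]
300 120.0 [ 558.2 -147.8  108.4] [-65.3  10.2   1.2]
[320.4 247.6   1. ] [ -0.8  22.8 185.6   1. ]
```

View pics/c4.png

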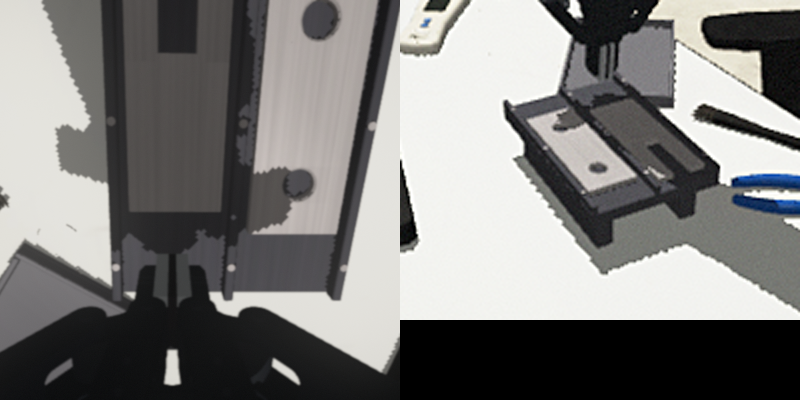

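```bash
python3 - <<'E'
from h import *
im=cam("wrist");P=cloud(im);z=im["z_map"];s=ctrl.read_state()
M=rot(s["tool_rot"]);p=s["eef_pos"];print(p)
for v in range(244,276,3):print(v,[((P[v,u]-p)@M).round(0).tolist() for u in(300,312,318,330,336)])
E
```

```text
[ 566.69503711 -155.9895722    43.41881266]
244 [[-7.0, 5.0, -10.0], [-6.0, 5.0, -4.0], [-5.0, 4.0, -1.0], [-6.0, 5.0, 5.0], [-6.0, 5.0, 8.0]]
247 [[-170.0, 78.0, 1.0], [-6.0, 3.0, -4.0], [-5.0, 2.0, -1.0], [-6.0, 3.0, 5.0], [-6.0, 3.0, 8.0]]
250 [[-6.0, 1.0, -10.0], [-6.0, 1.0, -4.0], [-6.0, 1.0, -1.0], [-6.0, 2.0, 5.0], [-6.0, 2.0, 8.0]]
253 [[-6.0, -0.0, -10.0], [-6.0, -0.0, -4.0], [-4.0, -1.0, -1.0], [-5.0, -1.0, 5.0], [-5.0, -1.0, 8.0]]
256 [[-6.0, -2.0, -10.0], [-34.0, 12.0, -3.0], [-34.0, 12.0, -1.0], [-34.0, 12.0, 4.0], [-33.0, 11.0, 7.0]]
259 [[-5.0, -4.0, -11.0], [-37.0, 12.0, -3.0], [-37.0, 12.0, -1.0], [-37.0, 12.0, 4.0], [-37.0, 12.0, 7.0]]
262 [[-6.0, -5.0, -11.0], [-40.0, 12.0, -3.0], [-39.0, 11.0, -1.0], [-39.0, 11.0, 4.0], [-38.0, 11.0, 7.0]]
265 [[-33.0, 7.0, -9.0], [-42.0, 12.0, -3.0], [-42.0, 12.0, -1.0], [-42.0, 11.0, 4.0], [-42.0, 11.0, 6.0]]
268 [[-37.0, 8.0, -8.0], [-44.0, 11.0, -3.0], [-44.0, 11.0, -1.0], [-44.0, 12.0, 4.0], [-44.0, 11.0, 6.0]]
271 [[-40.0, 8.0, -8.0], [-47.0, 12.0, -3.0], [-48.0, 12.0, -1.0], [-48.0, 12.0, 4.0], [-47.0, 11.0, 6.0]]
274 [[-42.0, 8.0, -8.0], [-49.0, 11.0, -3.0], [-50.0, 12.0, -1.0], [-49.0, 11.0, 4.0], [-49.0, 12.0, 6.0]]
```

```bash
python3 - <<'E'
from h import *
im=cam("side");P=cloud(im);print(ctrl.read_state()["eef_pos"].round(1))
for v in range(194,216,2):print(v,[P[v,u].round(0).tolist() for u in(316,319,322,325,328)])
K=np.array(im["K"]);
for q in((566.7,-156,43.4),(566.7,-156,55),(566.7,-156,75)):
    t=im["T"][:3,:3].T@(np.array(q)-im["T"][:3,3]);print(q,(K@t/t[2])[:2].round(1))
E
```

```text
[ 566.8 -156.    43.5]
194 [[569.0, -141.0, 109.0], [565.0, -146.0, 107.0], [559.0, -147.0, 107.0], [554.0, -148.0, 107.0], [551.0, -159.0, 102.0]]
196 [[570.0, -143.0, 104.0], [565.0, -146.0, 103.0], [559.0, -147.0, 103.0], [554.0, -150.0, 102.0], [550.0, -158.0, 98.0]]
198 [[570.0, -143.0, 100.0], [565.0, -148.0, 98.0], [559.0, -146.0, 100.0], [554.0, -149.0, 98.0], [551.0, -159.0, 93.0]]
200 [[569.0, -142.0, 96.0], [565.0, -147.0, 94.0], [559.0, -146.0, 95.0], [554.0, -150.0, 94.0], [551.0, -160.0, 89.0]]
202 [[569.0, -141.0, 92.0], [565.0, -145.0, 91.0], [559.0, -146.0, 91.0], [555.0, -151.0, 89.0], [550.0, -159.0, 85.0]]
204 [[570.0, -143.0, 87.0], [565.0, -148.0, 85.0], [559.0, -145.0, 87.0], [554.0, -148.0, 86.0], [577.0, -293.0, 5.0]]
206 [[570.0, -142.0, 84.0], [565.0, -146.0, 82.0], [559.0, -145.0, 83.0], [555.0, -151.0, 80.0], [575.0, -286.0, 4.0]]
208 [[571.0, -151.0, 74.0], [564.0, -145.0, 79.0], [559.0, -145.0, 79.0], [554.0, -150.0, 77.0], [555.0, -184.0, 58.0]]
210 [[597.0, -262.0, 4.0], [564.0, -143.0, 75.0], [584.0, -265.0, 5.0], [562.0, -190.0, 49.0], [555.0, -183.0, 54.0]]
212 [[578.0, -177.0, 50.0], [571.0, -176.0, 52.0], [566.0, -179.0, 51.0], [560.0, -179.0, 51.0], [555.0, -182.0, 50.0]]
214 [[576.0, -169.0, 51.0], [570.0, -172.0, 50.0], [565.0, -172.0, 50.0], [559.0, -175.0, 49.0], [554.0, -176.0, 49.0]]
(566.7, -156, 43.4) [319.1 221.2]
(566.7, -156, 55) [319.1 215.9]
(566.7, -156, 75) [319.1 206.7]
```

Both cameras put the real fingertips at about z = 75 while the state reports 43.4. The reported TCP therefore lies about 31 mm beyond the real tips, and I'll correct for that, using contact to confirm it.

```bash
python3 -m inch '[[0.8,0,0,0,0],[0.7,0,0,0,0]]' | grep -E "eef|force"; for i in 1 2 3 4 ; do python3 -m inch '[[0.15,0,0,0,0]]' | grep -E "eef|force"; done
```

```text
eef_pos: [567.8, -156.0, 28.1]
force: [-0.5, -0.2, -1.1]
eef_pos: [567.5, -155.9, 25.8]
force: [1.5, 0.2, 1.0]
eef_pos: [567.4, -155.9, 24.0]
force: [1.3, -0.1, 0.4]
eef_pos: [567.5, -155.9, 22.4]
force: [0.3, -0.2, 0.4]
eef_pos: [567.6, -155.9, 21.5]
force: [-4.1, 1.0, 15.1]
```

```bash
python3 -m inch '[[-0.2,0,0,0,0],[-0.02,0.6,0,0,0],[-0.02,0.6,0,0,0],[-0.02,0.6,0,0,0],[-0.02,0.6,0,0,0],[-0.02,0.6,0,0,0]]'; python3 - <<'E'
from h import *
im=cam("wrist");c=np.array([512.5,-92.5]);e=np.array([.65,-.76])
for d in ctrl.pinpoint("wrist",'slotted_spacer')[:2]: q=ray(im,d['xy'][0]*640,d['xy'][1]*400,50);print(d['confidence'],q.round(1),(q[:2]-c)@e)
p=ctrl.read_state()["eef_pos"];print((p[:2]-c)@e,(p[:2]-c)@[.76,.65]);go((*(c+18.5*e),23.3))
E
```

```text
clock: 9.32
eef_pos: [547.3, -132.6, 24.3]
tool_rot: [-0.632, 1.528, 0.087]
force: [-0.4, -0.4, 0.7]
width: 0.1
0.92 [502.  -76.2  50. ] -19.224938807163294
52.273613007023535 0.4360658760769708
t 9.43 pos [ 546.8 -131.9   24.2] F [-0.   0.4 -0.7] w -0.1 j7 1.24
(np.float64(524.525), np.float64(-106.56), 23.3) tool cm [ 0.01  3.38 -0.  ]
```

```bash
python3 -m inch '[[0,0.6,0,0,0],[-0.02,0.6,0,0,0],[-0.02,0.6,0,0,0],[-0.02,0.6,0,0,0],[-0.02,0.6,0,0,0],[-0.02,0.4,0,0,0],[0,0,0,0,0],[0,0,0,0,0]]'; python3 - <<'E'
from h import *
im=cam("wrist");c=np.array([512.5,-92.5]);e=np.array([.65,-.76])
for d in ctrl.pinpoint("wrist",'slotted_spacer')[:2]: q=ray(im,d['xy'][0]*640,d['xy'][1]*400,50);print(d['confidence'],q.round(1),(q[:2]-c)@e)
p=ctrl.read_state()["eef_pos"];print((p[:2]-c)@e,(p[:2]-c)@[.76,.65]);go((*(c+18.5*e),23.3))
E
```

```text
clock: 10.42
eef_pos: [522.8, -104.5, 24.4]
tool_rot: [-0.609, 1.529, 0.111]
force: [0.0, -0.2, 0.6]
width: 0.1
0.56 [478.6 -47.4  50. ] -56.30010563301816
15.973094313072732 -0.026502226939277576
t 10.53 pos [ 522.9 -104.7   24.4] F [0.3 0.3 0. ] w 0.3 j7 1.22
(np.float64(524.525), np.float64(-106.56), 23.3) tool cm [ 0.12 -0.25 -0.  ]
```

```bash
python3 -m inch '[[0,-0.5,0,0,0],[-3,0,0,0,0],[-3,0,0,0,6.2],[0,4,0,0,6.2],[0,4,0,0,6.2],[0,3.6,0,0,6.2],[0,0,0,0,6.2]]'; python3 - <<'E'
from h import *
c=np.array([476.4,-50.3]);e=np.array([.65,-.76])
go((*(c-40*e),60),(*(c-40*e),10),yawdir=(.76,.65))
im=cam("top");P=cloud(im);a=im["frame"][130:290,200:400]
s=cam("side");b=cv2.resize(s["frame"][170:330,260:460],None,fx=2,fy=2);w=cam("wrist")
for n,q in(("side",s),("wrist",w)):
  for d in ctrl.pinpoint(n,'slotted_spacer')[:1]: r=ray(q,d['xy'][0]*640,d['xy'][1]*400,50);print(n,d['confidence'],r.round(1),(r[:2]-c)@e)
o=np.zeros((400,800,3),np.uint8);o[:,:400]=w["frame"][:,120:520];o[:320,400:]=b
cv2.imwrite("pics/c5.png",o[:,:,::-1])
E
```

```text
clock: 11.4
eef_pos: [447.1, -21.6, 83.3]
tool_rot: [-0.621, 1.528, 0.097]
force: [1.4, 0.3, -1.1]
width: 62.2
t 11.4 pos [447.1 -21.6  83.3] F [ 1.4  0.3 -1.1] w 62.2 j7 1.09
turn deg 0.6
(np.float64(450.4), np.float64(-19.9), 60) tool cm [ 2.35 -0.04  0.28]
(np.float64(450.4), np.float64(-19.9), 10) tool cm [ 5.    0.12 -0.17]
side 0.56 [476.4 -50.7  50. ] 0.3009554757336974
wrist 0.68 [478.1 -48.1  50. ] -0.5557520815578795
```

View pics/c5.png

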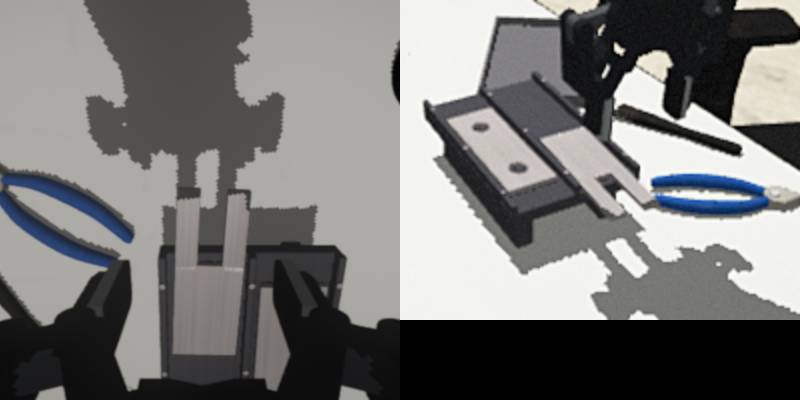

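The prongs stand about 43 mm out over the front edge (crop rows 190–250), with the fingers straddling them. I'll lower and grip.

```bash
python3 -m inch '[[2,0,0.28,0,6.2],[2.5,0,0,0,6.2],[2,0,0,0,6.2],[0,0,0,0,6.2]]'; python3 - <<'E'
from h import *
c=np.array([476.4,-50.3]);e=np.array([.65,-.76])
go((*(c-40*e),10),yawdir=(.76,.65))
E
```

```text
clock: 12.15
eef_pos: [458.2, -25.3, 21.9]
tool_rot: [-0.65, 1.523, 0.057]
force: [-0.4, 0.2, -0.1]
width: 62.2
t 12.15 pos [458.2 -25.3  21.9] F [-0.4  0.2 -0.1] w 62.2 j7 1.41
turn deg -0.1
(np.float64(450.4), np.float64(-19.9), 10) tool cm [ 1.16  0.96 -0.29]
```

```bash
python3 -m inch '[[0,0.9,-0.25,0,6.2],[1.2,0,0,0,6.2],[0,0,0,0,6.2]]'; python3 - <<'E'
from h import *
c=np.array([476.4,-50.3]);e=np.array([.65,-.76])
go((*(c-40*e),10),yawdir=(.76,.65))
im=cam("side");P=cloud(im)
cv2.imwrite("pics/c6.png",cv2.resize(im["frame"][190:310,300:460,::-1],None,fx=4,fy=4,interpolation=cv2.INTER_CUBIC))
E
```

```text
clock: 12.52
eef_pos: [452.6, -21.6, 10.7]
tool_rot: [-0.663, 1.521, 0.042]
force: [0.3, -0.0, 0.7]
width: 62.1
t 12.53 pos [452.6 -21.6  10.7] F [ 0.3 -0.   0.7] w 62.1 j7 1.67
turn deg -0.2
(np.float64(450.4), np.float64(-19.9), 10) tool cm [ 0.06  0.28 -0.06]
```

View pics/c6.png

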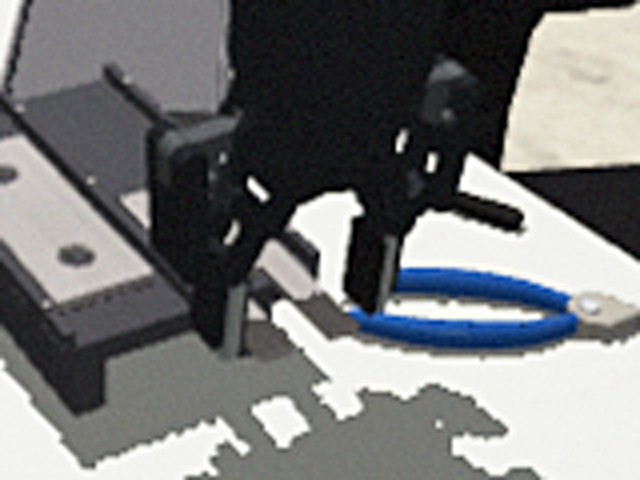

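The pads straddle the protruding prongs, and the tips reach just below plate level. Closing.

```bash
python3 -m inch '[[0,0.2,0,0,3],[0,0,0,0,3],[0,0,0,0,3],[0,0,0,0,3],[0,0,0,0,3],[0,0,0,0,3]]'; python3 -c "
from h import *
go((450,-20,100))"
```

```text
clock: 13.32
eef_pos: [452.2, -20.1, 12.4]
tool_rot: [-0.641, 1.519, 0.063]
force: [-1.6, 0.2, -0.5]
width: 42.1
t 13.32 pos [452.2 -20.1  12.4] F [-1.6  0.2 -0.5] w 42.1 j7 1.69
(450, -20, 100) tool cm [-8.76 -0.13  0.2 ]
```

```bash
python3 -m inch '[[-0.5,0,0,0,3],[-1,0,0,0,3],[-1.5,0,0,0,3],[-2,0,0,0,3],[-2,0,0,0,3],[-1,0,0,0,3],[0,0,0,0,3],[0,0,0,0,3]]'; python3 - <<'E'
from h import *
s=cam("side");w=cam("wrist")
o=np.zeros((400,800,3),np.uint8);o[:,:400]=w["frame"][:,120:520];o[:320,400:]=cv2.resize(s["frame"][150:310,260:460],None,fx=2,fy=2)
cv2.imwrite("pics/c7.png",o[:,:,::-1])
P=cloud(w);st=ctrl.read_state();M=rot(st["tool_rot"]);print(M.round(3))
# tray pose
t=np.array([[622.1,-216.9],[644.5,-393.4],[529.7,-408.6],[504.6,-233.]]);print(t.mean(0),t[1]-t[0],t[2]-t[3])
go((575,-313,100))
g=cv2.cvtColor(w["frame"],cv2.COLOR_RGB2GRAY)
for v in range(200,380,20):print(v,P[v,300:340:13].round(0).tolist())
E
```

```text
clock: 14.32
eef_pos: [446.1, -19.7, 94.8]
tool_rot: [-0.615, 1.522, 0.09]
force: [0.4, 1.1, -1.7]
width: 41.9
[[ 0.048 -0.647  0.761]
 [ 0.004  0.762  0.648]
 [-0.999 -0.028  0.039]]
[ 575.225 -312.975] [  22.4 -176.5] [  25.1 -175.6]
t 14.43 pos [446.  -19.8  94.7] F [-0.7  0.7 -0.6] w 41.9 j7 1.5
(575, -313, 100) tool cm [ -0.04 -30.7   -9.15]
200 [[440.0, -32.0, -0.0], [448.0, -25.0, -1.0], [455.0, -19.0, 0.0], [463.0, -12.0, -1.0]]
220 [[451.0, -45.0, -2.0], [459.0, -39.0, -2.0], [466.0, -32.0, -0.0], [475.0, -25.0, -2.0]]
240 [[462.0, -59.0, -1.0], [470.0, -52.0, -1.0], [478.0, -45.0, -1.0], [487.0, -39.0, -2.0]]
260 [[429.0, -15.0, 135.0], [464.0, -46.0, 50.0], [471.0, -40.0, 49.0], [478.0, -35.0, 48.0]]
280 [[435.0, -22.0, 136.0], [474.0, -58.0, 49.0], [481.0, -52.0, 49.0], [488.0, -46.0, 49.0]]
300 [[441.0, -29.0, 136.0], [485.0, -71.0, 48.0], [492.0, -65.0, 49.0], [499.0, -59.0, 49.0]]
320 [[447.0, -37.0, 136.0], [495.0, -83.0, 49.0], [503.0, -78.0, 48.0], [510.0, -71.0, 49.0]]
340 [[454.0, -45.0, 136.0], [507.0, -97.0, 49.0], [513.0, -90.0, 50.0], [521.0, -84.0, 50.0]]
360 [[461.0, -53.0, 136.0], [465.0, -50.0, 136.0], [470.0, -46.0, 136.0], [475.0, -43.0, 136.0]]
```

View pics/c7.png

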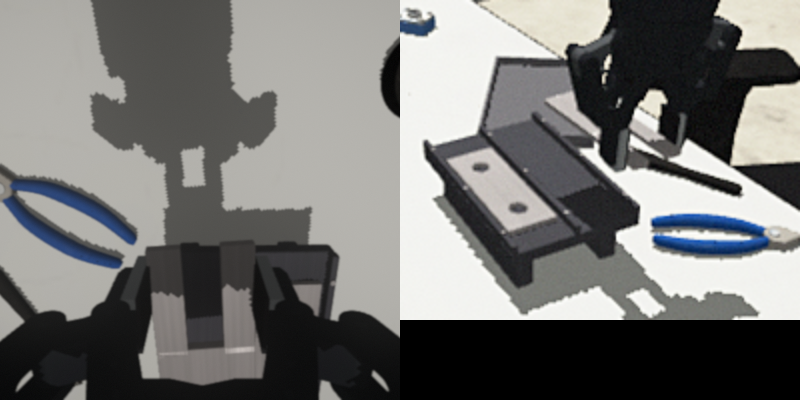

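The plate is held flat, lifted about 82 mm, and the rack and the two-hole spacer are undisturbed. Now I'll carry it to the tray.

```bash
python3 -m inch '[[0,-1,-0.3,0,3],[0,-2,-0.5,0,3],[0,-3,-0.8,0,3],[0,-3,-0.8,0,3],[0,-3,-0.8,0,3],[0,-3,-0.8,0,3],[0,-3,-0.8,0,3],[0,-3,-0.8,0,3],[0,-3,-0.8,0,3],[0,-2,-0.5,0,3],[0,0,0,5,3],[0,0,0,9,3],[0,0,0,9,3],[0,0,0,7,3],[0,0,0,2,3],[0,0,0,0,3]]'; python3 - <<'E'
from h import *
go((570,-274,60),(570,-274,-10),(570,-274,-26),yawdir=(.991,.135))
E
```

```text
clock: 16.42
eef_pos: [559.6, -286.5, 90.7]
tool_rot: [-0.14, 1.534, -0.02]
force: [-0.6, 0.7, -1.2]
width: 42.0
t 16.43 pos [ 559.6 -286.5   90.7] F [-0.6  0.7 -1.2] w 42.0 j7 1.25
turn deg -0.9
(570, -274, 60) tool cm [3.1  1.13 1.07]
(570, -274, -10) tool cm [ 7.    0.04 -0.25]
(570, -274, -26) tool cm [ 1.6   0.01 -0.06]
```

```bash
python3 -m inch '[[1,1.1,1.05,0,3],[2,0,0,0,3],[2.5,0,0,0,3],[2,0,0,0,3],[0,0,0,0,3]]'; python3 - <<'E'
from h import *
go((570,-274,-10),(570,-274,-26),yawdir=(.991,.135))
w=cam("wrist");P=cloud(w);s=cam("side");t=cam("top")
o=np.zeros((400,800,3),np.uint8);o[:,:400]=w["frame"][:,120:520];o[:240,400:]=cv2.resize(s["frame"][130:250,240:440],None,fx=2,fy=2);o[240:400,400:680]=t["frame"][130:290,260:540]
cv2.imwrite("pics/c8.png",o[:,:,::-1])
for l in("tray","slotted_spacer"):
  for n,q in(("wrist",w),("side",s),("top",t)):
    for d in ctrl.pinpoint(n,l)[:1]:print(l,n,d["confidence"],ray(q,d["xy"][0]*640,d["xy"][1]*400,0 if l=="tray" else 45).round(1))
E
```

```text
clock: 17.05
eef_pos: [572.1, -271.4, 9.4]
tool_rot: [-0.064, 1.536, 0.061]
force: [-0.3, -0.2, -0.7]
width: 42.2
t 17.05 pos [ 572.1 -271.4    9.4] F [-0.3 -0.2 -0.7] w 42.2 j7 1.3
turn deg -0.6
(570, -274, -10) tool cm [ 1.93 -0.23 -0.31]
(570, -274, -26) tool cm [ 1.6   0.   -0.06]
tray wrist 0.69 [ 576.7 -310.6    0. ]
tray side 0.96 [ 572.4 -301.9    0. ]
tray top 0.84 [ 573.3 -315.6    0. ]
slotted_spacer wrist 0.71 [ 578.1 -310.5   45. ]
slotted_spacer side 0.72 [ 580.6 -317.5   45. ]
```

View pics/c8.png

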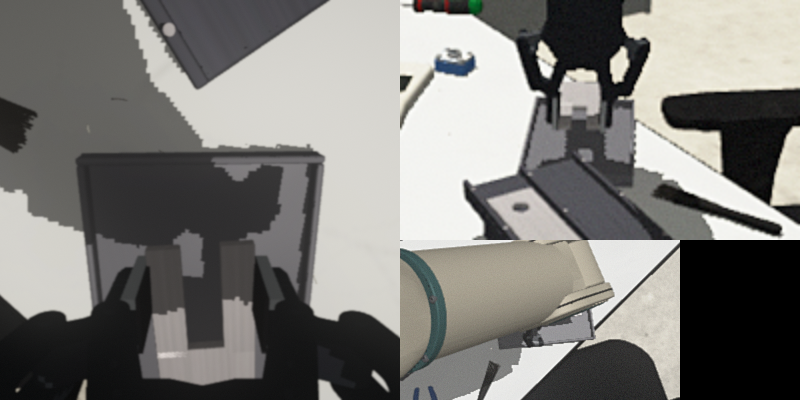

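The plate is aligned with the tray and centred over it. I'll lower it until it touches.

```bash
python3 -m inch '[[1,-0.1,-0.2,0,3],[1,0,0,0,3],[0.5,0,0,0,3]]'|grep -E "eef|force"; for i in 1 2 3 4; do python3 -m inch '[[0.25,0,0,0,3]]' | grep -E "eef|force"; done
```

```text
eef_pos: [573.2, -273.8, -13.8]
force: [0.4, -1.0, -0.8]
eef_pos: [573.0, -273.7, -17.0]
force: [-0.3, 0.0, -1.4]
eef_pos: [573.1, -273.7, -19.8]
force: [-0.7, -0.7, -1.2]
eef_pos: [573.3, -273.8, -22.4]
force: [-0.3, -0.4, -1.5]
eef_pos: [573.4, -273.8, -24.9]
force: [0.0, 0.5, -1.1]
```

```bash
for i in 1 2 3; do python3 -m inch '[[0.12,0,0,0,3]]' | grep -E "eef|force"; done
```

```text
eef_pos: [573.5, -273.9, -25.3]
force: [-2.6, 3.2, 11.5]
eef_pos: [573.5, -273.9, -25.3]
force: [-2.0, 2.2, 9.9]
eef_pos: [573.6, -273.9, -25.2]
force: [-2.2, 2.4, 7.6]
```

```bash
python3 -m inch '[[-0.1,0,0,0,4.6],[0,0,0,0,5.4],[0,0,0,0,5.6],[0,0,0,0,5.6],[-0.5,0,0,0,5.6],[-2,0,0,0,5.6],[-3,0,0,0,5.6],[-4,0,0,0,5.6],[-4,0,0,0,5.6],[0,2,0,0,5.6],[0,4,0,0,5.6],[0,4,0,0,5.6],[0,4,0,0,5.6],[0,0,0,0,5.6]]'; python3 - <<'E'
from h import *
w=cam("wrist");s=cam("side");t=cam("top")
o=np.zeros((400,800,3),np.uint8);o[:,:400]=w["frame"][:,120:520];o[:240,400:]=cv2.resize(s["frame"][130:250,240:440],None,fx=2,fy=2);o[240:400,400:680]=t["frame"][130:290,260:540]
cv2.imwrite("pics/c9.png",o[:,:,::-1])
for l,h in(("tray",0),("slotted_spacer",4),("two_hole_spacer",50)):
  for n,q in(("wrist",w),("side",s),("top",t)):
    for d in ctrl.pinpoint(n,l)[:1]:
      u,v=d["xy"][0]*640,d["xy"][1]*400;print(l,n,round(d["confidence"],2),ray(q,u,v,h).round(1),cloud(q)[int(v),int(u)].round(1))
E
```

```text
clock: 20.5
eef_pos: [549.3, -129.9, 121.4]
tool_rot: [-0.102, 1.525, 0.021]
force: [0.8, -0.5, -0.5]
width: 55.6
tray wrist 0.67 [ 576.5 -305.3    0. ] [ 575.8 -302.4    2.3]
tray top 0.81 [ 570.9 -312.2    0. ] [ 570.7 -310.7    6.6]
slotted_spacer wrist 0.72 [ 579.9 -309.4    4. ] [ 578.8 -305.     8.6]
slotted_spacer side 0.81 [ 581.  -335.8    4. ] [ 580.6 -324.3   10.6]
slotted_spacer top 0.67 [ 574.6 -311.8    4. ] [ 574.2 -310.4    8.6]
two_hole_spacer wrist 0.88 [564.8 -62.4  50. ] [564.  -61.8  54.4]
two_hole_spacer side 0.82 [566.5 -63.5  50. ] [566.1 -57.1  55. ]
```

View pics/c9.png

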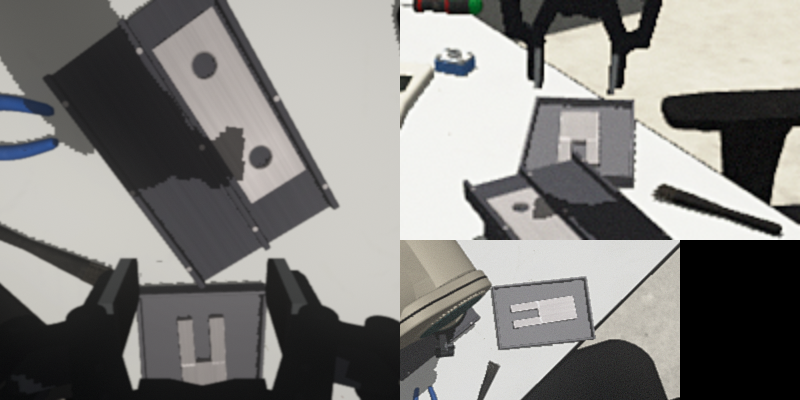

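```bash
python3 -c "
from cell import ctrl
s=ctrl.read_state();print(s['clock'],s['force'],abs(s['qd']).max());print(ctrl.finish_job())"
```

```text
21.1 [-0.16430999  0.70079314  0.10314277] 0.0038999598650233417
the job is handed in; nothing more can be done
None
```

The slotted spacer is lying flat in the grey tray, and the job was handed in at 21.1 s of the 51 s allowed; no verdict is reported. I pushed it along the lane until about 43 mm stood out, gripped it across the prongs and lifted it about 82 mm. I then lowered it into the tray until it touched, and released it.

**Last checks:**
- **Spacer:** the top and wrist cameras put its centre within about 10 mm of the tray's. Its top is at about 8.6 mm, where about 9 mm is expected. The side camera disagreed, putting the centre about 23 mm farther along the tray. The rack partly hides the spacer in that view, and even that reading is inside the 45 mm limit.
- **Two-hole spacer:** it still lies where it was, within measuring error of 2–3 mm.
- **Robot:** at rest and clear of everything, with the wrist force near zero.

**What went wrong on the way:**
- **First push:** it passed over the spacer without moving it. The real fingertips end about 28 mm short of the TCP the state reports, as both cameras and then contact with the lane floor showed. I corrected for this in every later height.
- **Tool tilt:** the tool leaned about 2–3° during the rows, which caused no trouble.

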